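# Move the spices over to the new rack in the same order

## Task

Move the three spice jars and the dropper bottle from the old dark rack into the four free wells of the pale wooden rack, in the same order from left to right as they stand now, so that the cook can still reach for each without looking. Keep them upright, let each stand at the bottom of a well of its own, and leave the salt shaker standing in the well it already has.

Things in the scene. Friction and masses are not known exactly. Their poses are not given: they have to be found in the camera images.
- red_jar: Spice jar with a red cap, 106 mm tall; body 42 mm across, cap 45 mm across from 85 mm up; about 0.11 kg. Loose, starts upright on its own cork mat in the old rack (underside 19 mm above the worktop). Origin: centre of its underside; z up along its axis.
- white_jar: Spice jar with a white cap, 98 mm tall; body 46 mm across, cap 46 mm across from 77 mm up; about 0.11 kg. Loose, starts upright on its own cork mat in the old rack (underside 19 mm above the worktop). Origin: centre of its underside; z up along its axis.
- black_jar: Spice jar with a black cap (a green leaf on it) and a green label, 105 mm tall, 40 mm across all the way up; about 0.11 kg. Loose, starts upright on its own cork mat in the old rack (underside 19 mm above the worktop). Origin: centre of its underside; z up along its axis.
- dropper_bottle: Small brown extract bottle with a black rubber dropper bulb, 102 mm tall in all; body 32 mm across up to 65 mm, above it a collar 24 mm across to 77 mm and the bulb, 13 mm across; about 0.07 kg. Loose, starts upright on its own cork mat in the old rack (underside 19 mm above the worktop). Origin: centre of its underside; z up along its axis.
- red_jar_mat: Fixed cork mat, 58 mm across, 3 mm thick, on which the red-capped jar stands at the start: one of four, 66 mm apart in a row on the old rack (fixed dark board 78 x 290 mm, top 16 mm above the worktop; thin wire rails front and back, 35 mm from the row's middle line, 38 mm above the worktop). Origin: centre of its underside; y: along the row to the left; x: across it, away from the robot.
- white_jar_mat: Fixed cork mat, 58 mm across, 3 mm thick, on which the white-capped jar stands at the start: one of four, 66 mm apart in a row on the old rack (fixed dark board 78 x 290 mm, top 16 mm above the worktop; thin wire rails front and back, 35 mm from the row's middle line, 38 mm above the worktop). Origin: centre of its underside; y: along the row to the left; x: across it, away from the robot.
- black_jar_mat: Fixed cork mat, 58 mm across, 3 mm thick, on which the black-capped jar stands at the start: one of four, 66 mm apart in a row on the old rack (fixed dark board 78 x 290 mm, top 16 mm above the worktop; thin wire rails front and back, 35 mm from the row's middle line, 38 mm above the worktop). Origin: centre of its underside; y: along the row to the left; x: across it, away from the robot.
- dropper_bottle_mat: Fixed cork mat, 58 mm across, 3 mm thick, on which the dropper bottle stands at the start: one of four, 66 mm apart in a row on the old rack (fixed dark board 78 x 290 mm, top 16 mm above the worktop; thin wire rails front and back, 35 mm from the row's middle line, 38 mm above the worktop). Origin: centre of its underside; y: along the row to the left; x: across it, away from the robot.
- new_rack: Fixed pale wooden block 82 x 366 x 38 mm (x, y, z) with five round wells, 62 mm across, centres at x = 0, y = +140, +70, 0, -70, -140 mm. A cork disc lies in each: a bottle then stands 18 mm above the worktop, 20 mm below the block's top. Origin: centre of its underside, on the worktop; y: along the row to the left; x: across it, away from the robot.
- salt: Glass salt shaker with a grey dome top, 90 mm tall, 44 mm across, about 0.1 kg; loose, already standing in one of the five wells of the new rack, which differs from start to start. Origin: centre of its underside. (Behind the racks a wall cabinet hangs 0.48 m above the worktop, its doors and handles about 0.6 m ahead of the robot's base; a tall cupboard stands to the left of the worktop.)
Not all that is in view belongs to the job. Leave any purple look-alike of the black_jar alone.

How it is judged:
By the outcome, as a careful person would: the job done as asked, in the order asked, and still so for the second after the job is handed in, with the robot touching nothing.
It also fails if it takes over 99 s, if anything falls off the work surface, if the arm or the gripper's body presses on something with over 40 N, if the wrist force passes 120 N, or if a joint passes its speed limit or range.

## Robot

A 7-joint arm with a two-finger parallel gripper is mounted at the origin on a cart in front of the work surface, level with it; the furniture and walls round the work are solid. World frame = base frame: x ahead of the robot, y to its left, z up, the work surface at z = 0. Lengths are in m, angles in rad, forces in N, time in s.
With the tool pointing down it reaches from about 0.425 to 0.825 m from the base axis. Payload 3.6 kg.
Tool frame: the origin (TCP) lies midway between the tips of the shut fingers; the grasp point (between the pads) lies 19 mm behind it; z points along the fingers, y is the line along which they close (so a half turn about z gives the same grasp; the last joint's range is limited). The gripper opens to 93 mm and grips with 3 to 60 N. Pads are 15 mm wide; open, the fingers measure 128 mm over their backs; the gripper's body (75 mm by 188 mm) begins 65 mm behind the grasp point.
Start: joints at [1.101, 0.615, -0.013, 1.423, 0.008, 1.103, -0.04], TCP at [0.279, -0.587, 0.219] pointing down, gripper open.
Joint ranges: [-3.12, 3.12], [-0.3, 2.06], [-1.34, 1.32], [0.26, 2.42], [-1.36, 4.5], [0.01, 1.98], [-2.84, 2.84]. Speed limits (rad/s): [2.79, 2.79, 3.14, 3.14, 3.14, 3.14, 3.14].

## Interface

Orientations are given as a rotation vector (axis times angle).
In Python, from station import manip, cams, workorder gives the robot as it stands. The module is installed in compiled form; this text tells all that it offers.
- The arm moves only by the shell command python3 -m handwheel 'ROWS'. ROWS is a JSON object of lists of equal length, an entry for each row: "delta_pos": the shift along the tool's x, y, z each as a share of 0.03 m, from -1 to 1, a list of three; "turn": the turn about the tool's z as a share of 0.15 rad, from -1 to 1; "jaw": the opening, from 0 (shut) to 1 (fully open). A call has 1 to 8 rows; each row shifts and turns the commanded pose from where the row before left it, along the tool's axes as they then stand; what a row does not reach is not made up. A row lasts 1/10 s, in which the tool goes at most 50 mm and 8.59 degrees, less where a joint would pass 70% of its speed; a pose out of reach is approached as far as the arm can. A call with a number of a shift or a turn outside -1 to 1 is refused whole. A call with a gripper value outside its range is refused whole. The fingers move at their own pace and stop on an object; the grip force is fixed at half the most. Time passes only in rows, so rows that do not move let the fingers close. It gives the time, the measured TCP pose, the force, the opening and the grip force at its end, in the units of the state.
- manip.sense(): the state, without advancing time (a new reading comes with each control period).
- cams.read_camera(name): name is "scene" or "top"; returns a dict with "img" (400x640x3 uint8, red, green, blue), "mtx" (3x3 intrinsics, pixels), "R" (3x3) and "t" (3): a world point X has camera coordinates R X + t. Camera axes: x right, y down, z forward; pixel columns grow to the right and rows downward; lengths in m; the calibration is good to about 2 mm. A picture is of the moment at which its call begins. There is no depth.
- workorder.finish_job(): hands the job in; it is judged then, once.
The state is a dict: "time_s": time; "joints": joint angles; "joint_vel": joint speeds; "tau": joint torques, N m; "eef_pos": TCP position; "tool_rot": TCP orientation; "wrist_force": force on the tool from outside, world axes, zero at the start; "wrist_torque": the same for the moment, N m; "grip_width": finger opening in m; "grasp_force": force on a finger pad.
Only numpy, scipy, OpenCV 4.12 (cv2) and the standard library are available. Lean on these libraries where they do the work, as an engineer would, in place of code of your own. Each camera call takes 0.05 s, during which the arm holds its last target. There are 200 camera calls.

## Working session

There is one attempt and no reset: what is moved stays moved. The work goes in short steps, Python scripts to look and compute and a shell command to move; the robot and the scene stay as the last step left them, time stands still between calls to the robot, and variables do not carry over. Pictures are saved under pics/ and viewed, at most 14 in all, crops included, and the job is handed in when it is done.

```bash
mkdir -p pics; cat > h.py <<'E'
import numpy as np, cv2
from station import manip, cams, workorder
def ray(c,u,v,z):
    K,R,t=c["mtx"],c["R"],c["t"]; o=-R.T@t
    d=R.T@np.linalg.solve(K,[u,v,1]); return (o+d*(z-o[2])/d[2])
def proj(c,X):
    p=c["mtx"]@(c["R"]@np.array(X)+c["t"]); return p[:2]/p[2]
E
python3 - <<'E'
from h import *
for n in("scene","top"):
    c=cams.read_camera(n); cv2.imwrite(f"pics/{n}0.png",c["img"][:,:,::-1]); print(n,(-c["R"].T@c["t"]).round(3),c["R"].round(2).tolist(),c["mtx"][0,0])
s=manip.sense(); print(s)
E
```

```text
scene [-0.236  0.636  0.685] [[-0.7, -0.72, -0.01], [-0.4, 0.4, -0.83], [0.6, -0.57, -0.56]] 438.62263211750854
top [0.214 0.005 1.143] [[0.03, -1.0, -0.01], [-0.98, -0.03, -0.2], [0.2, 0.01, -0.98]] 482.3872923839936
{'time_s': 0.1, 'joints': array([ 1.10052386,  0.61583517, -0.01262106,  1.42474433,  0.00813228,
        1.10341319, -0.04042681]), 'joint_vel': array([ 0.00191119, -0.00172044,  0.00028236, -0.00551423, -0.00124119,
        0.0008784 ,  0.00072918]), 'tau': array([ 1.54075795e-03, -4.60040367e+01,  2.10083239e-01, -1.66243726e+01,
       -6.11802866e-02,  1.69582193e-02,  8.13774750e-05]), 'eef_pos': array([ 0.27877108, -0.58638561,  0.21758692]), 'tool_rot': array([-3.06233097e+00, -6.90956084e-01,  8.97326110e-04]), 'wrist_force': array([-0.42185653, -0.87497824,  0.44956413]), 'wrist_torque': array([-0.01894658,  0.0329137 , -0.0341073 ]), 'grasp_force': 0.0, 'grip_width': 0.09329892665813062}
```

View pics/scene0.png

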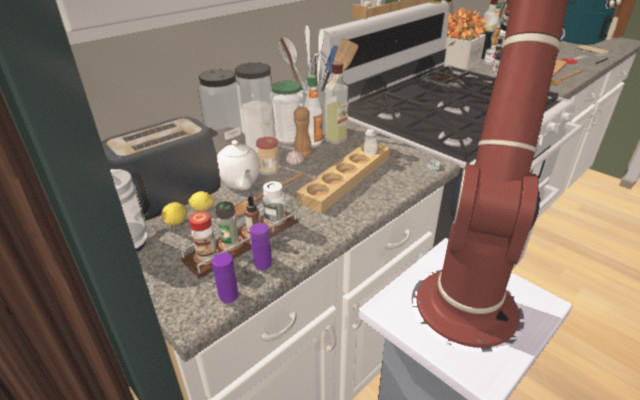

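View pics/top0.png

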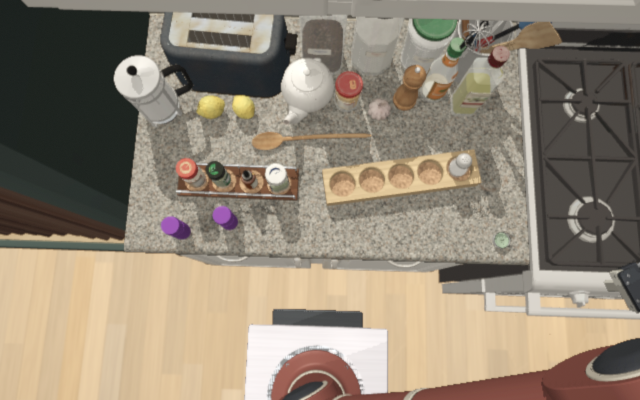

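The scene view shows the old rack with red (202,222), black (225,212), dropper (252,210) and white (273,190), plus two purple decoys in front. The top view shows the same order left to right: red (187,165), black (217,171), dropper (247,177), white (277,173). The salt is in the rightmost well at (460,163).

```bash
python3 - <<'E'
from h import *
c=cams.read_camera("top"); im=c["img"]; hsv=cv2.cvtColor(im,cv2.COLOR_RGB2HSV)
# rack wood mask
def blob(m,box):
    z=np.zeros_like(m); x0,y0,x1,y1=box; z[y0:y1,x0:x1]=m[y0:y1,x0:x1]
    cs,_=cv2.findContours(z,cv2.RETR_EXTERNAL,cv2.CHAIN_APPROX_NONE); return max(cs,key=cv2.contourArea)
m=cv2.inRange(hsv,(8,70,150),(28,255,255)); b=blob(m,(310,140,500,210)); r=cv2.minAreaRect(b); print("rack",r)
for p in cv2.boxPoints(r): print(p, ray(c,*p,0.038).round(4))
big=lambda x0,y0,x1,y1,f:cv2.resize(im[y0:y1,x0:x1,::-1],None,fx=f,fy=f,interpolation=cv2.INTER_CUBIC)
cv2.imwrite("pics/z1.png",big(150,145,310,245,5)); cv2.imwrite("pics/z2.png",big(315,140,490,215,4.5))
s=cams.read_camera("scene")["img"]; cv2.imwrite("pics/z3.png",cv2.resize(s[160:310,170:330,::-1],None,fx=4,fy=4,interpolation=cv2.INTER_CUBIC))
# purple
mp=cv2.inRange(hsv,(125,120,60),(150,255,255)); n,l,st,ce=cv2.connectedComponentsWithStats(mp); print([(st[i].tolist()) for i in range(1,n) if st[i,4]>30])
E
```

```text
rack ((401.01922607421875, 175.64373779296875), (35.22109603881836, 156.19842529296875), 82.3595962524414)
[321.27194 168.57324] [0.5139 0.0039 0.038 ]
[476.08365 147.80582] [ 0.5766 -0.3639  0.038 ]
[480.7665  182.71423] [ 0.4912 -0.3718  0.038 ]
[325.9548  203.48166] [ 0.43   -0.0095  0.038 ]
[[213, 208, 24, 21, 345], [162, 218, 28, 20, 391]]
```

View pics/z1.png

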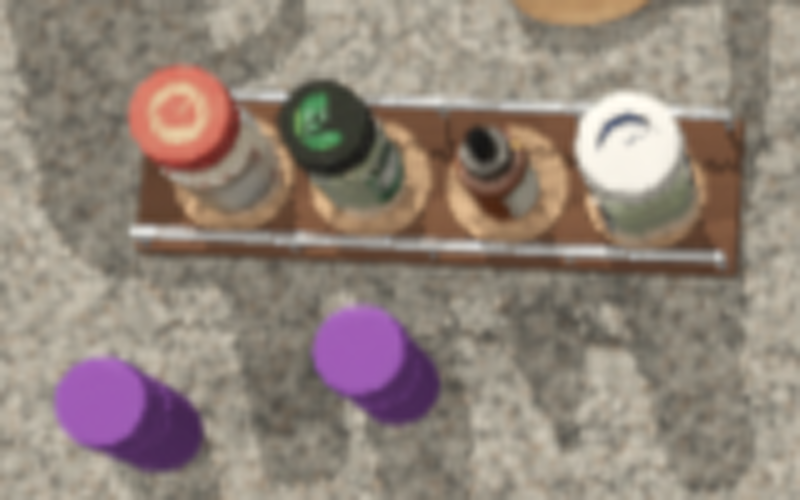

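View pics/z2.png

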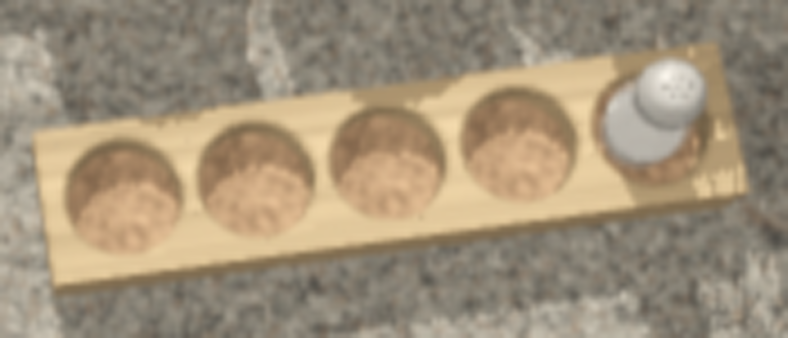

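View pics/z3.png

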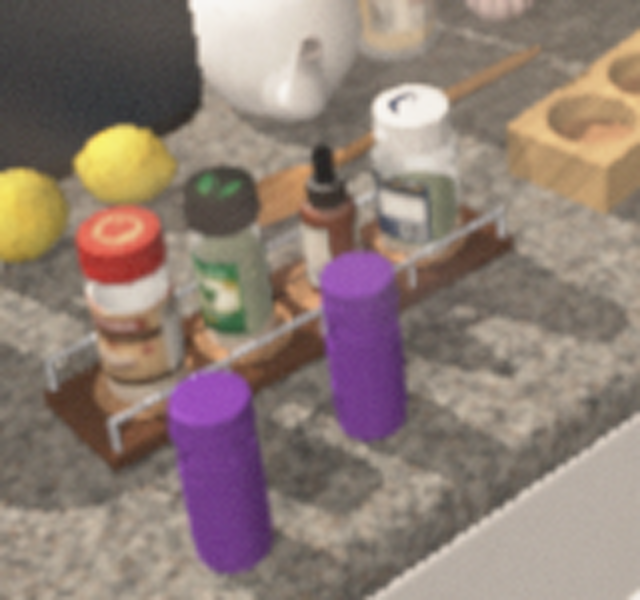

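The crops show clear cap tops in z1 at red (183,116), black (328,127), bulb (484,143) and white (630,142), with purple tops at (104,402) and (360,350). In z2 the free well rims are centred at (124,196), (256,180), (388,163) and (519,144), and the salt is in the fifth well.

```bash
python3 - <<'E'
from h import *
c=cams.read_camera("top")
f=lambda x,y,k,ox,oy:((x+.5)/k-.5+ox,(y+.5)/k-.5+oy)
J={}
for n,x,y,z in(("red",183,116,.125),("black",328,127,.124),("drop",484,143,.121),("white",630,142,.117),("purL",104,402,.105),("purR",360,350,.105)):
    J[n]=ray(c,*f(x,y,5,150,145),z); print(n,J[n].round(4))
W=np.array([ray(c,*f(x,y,4.5,315,140),.038) for x,y in((124,196),(256,180),(388,163),(519,144))]); print(W.round(4))
A=np.array([J[k] for k in("red","black","drop","white")]); 
for P,sp in((A,.066),(W,.07)):
    d=P[-1]-P[0]; print("yaw deg",np.degrees(np.arctan2(d[0],-d[1])),"spacing",np.linalg.norm(np.diff(P,axis=0)[:,:2],axis=1).round(4))
# second view check: old caps
s=cams.read_camera("scene")
for n,x,y,z in(("red",120,224,.125),("black",222,193,.124),("drop",321,152,.121),("white",411,103,.117),("purL",210,397,.105),("purR",358,276,.105)): print(n,ray(s,*f(x,y,4,170,160),z).round(4))
E
```

```text
red [0.4829 0.2994 0.125 ]
black [0.4801 0.2358 0.124 ]
drop [0.4758 0.1675 0.121 ]
white [0.4793 0.104  0.117 ]
purL [0.3586 0.3284 0.105 ]
purR [0.385  0.2186 0.105 ]
[[ 0.4799 -0.0463  0.038 ]
 [ 0.4907 -0.1152  0.038 ]
 [ 0.502  -0.1843  0.038 ]
 [ 0.5145 -0.253   0.038 ]]
yaw deg -1.0497457937342771 spacing [0.0637 0.0684 0.0636]
yaw deg 9.486455621674677 spacing [0.0697 0.07   0.0698]
red [0.4853 0.2984 0.125 ]
black [0.4719 0.2426 0.124 ]
drop [0.4695 0.1775 0.121 ]
white [0.4784 0.1046 0.117 ]
purL [0.3567 0.3305 0.105 ]
purR [0.3812 0.2209 0.105 ]
```

```bash
cat > go.py <<'E'
import sys; from h import *
from scipy.spatial.transform import Rotation as Ro
T={"red":(.484,.299),"black":(.479,.237),"drop":(.475,.168),"white":(.479,.104),"w1":(.480,-.046),"w2":(.491,-.115),"w3":(.5025,-.184),"w4":(.5145,-.253)}
s=manip.sense(); R=Ro.from_rotvec(s["tool_rot"]).as_matrix(); p=s["eef_pos"]
print("t",round(s["time_s"],2),"p",p.round(4),"yaw_y",round(float(np.degrees(np.arctan2(R[1,1],R[0,1]))),2),"toolz",R[:,2].round(3),"w",round(s["grip_width"],4),"g",round(s["grasp_force"],1),"F",s["wrist_force"].round(1))
for a in sys.argv[1:]:
    n,z=a.split(":"); d=np.array([*T[n],float(z)])-p; print(a,"units",(R.T@d/.03).round(2))
E
python3 -m handwheel '{"delta_pos":[[0,0,0],[0,0,0],[0,0,0],[0,0,0],[0,0,0],[0,0,0],[0,0,0],[0,0,0]],"turn":[-1,-1,-1,-1,-1,-1,-1,-1],"jaw":[1,1,1,1,1,1,1,1]}'; python3 go.py white:0.2
```

```text
time_s: 1.1
eef_pos: [0.2789, -0.587, 0.2185]
tool_rot: [-2.132, -2.307, 0.0]
wrist_force: [0.2, 0.6, 0.2]
grip_width: 0.0931
grasp_force: 0.0
t 1.1 p [ 0.2789 -0.587   0.2185] yaw_y 4.53 toolz [-0.  0. -1.] w 0.0931 g 0.0 F [0.2 0.6 0.2]
white:0.2 units [22.43  8.47  0.62]
```

```bash
python3 -m handwheel '{"delta_pos":[[0.9,0.6,0],[0.9,0.6,0],[0.9,0.6,0],[0.9,0.6,0],[0.9,0.6,0],[0.9,0.6,0],[0.9,0.6,0],[0.9,0.6,0]],"turn":[0,0,0,0,0,0,0,0],"jaw":[1,1,1,1,1,1,1,1]}'; python3 -m handwheel '{"delta_pos":[[1,0.4,0],[1,0.4,0],[1,0.4,0],[1,0.4,0],[1,0.4,0],[1,0.4,0],[1,0.4,0],[1,0.4,0]],"turn":[0,0,0,0,0,0,0,0],"jaw":[1,1,1,1,1,1,1,1]}'; python3 go.py white:0.2
```

```text
time_s: 1.9
eef_pos: [0.4074, -0.36, 0.2188]
tool_rot: [2.139, 2.3, -0.0]
wrist_force: [0.6, -0.9, 0.2]
grip_width: 0.0932
grasp_force: 0.0
time_s: 2.7
eef_pos: [0.4855, -0.1136, 0.2189]
tool_rot: [2.139, 2.301, 0.0]
wrist_force: [1.1, -0.1, -0.6]
grip_width: 0.0929
grasp_force: 0.0
t 2.7 p [ 0.4855 -0.1136  0.2189] yaw_y 4.17 toolz [ 0. -0. -1.] w 0.0929 g 0.0 F [ 1.1 -0.1 -0.6]
white:0.2 units [7.25 0.31 0.63]
```

```bash
python3 -m handwheel '{"delta_pos":[[0.95,0,0],[0.95,0,0],[0.95,0,0],[0.95,0,0],[0.95,0,0],[0.95,0,0],[0.95,0,0],[0,0,0]],"turn":[0,0,0,0,0,0,0,0],"jaw":[1,1,1,1,1,1,1,1]}'; python3 go.py white:0.062
python3 - <<'E'
from h import *
for n in("scene","top"):
    c=cams.read_camera(n); cv2.imwrite(f"pics/a_{n}.png",c["img"][:,:,::-1])
    im=c["img"][150:310,150:350] if n=="scene" else c["img"][120:245,140:340]
    cv2.imwrite(f"pics/az_{n}.png",cv2.resize(im[:,:,::-1],None,fx=3.5,fy=3.5,interpolation=cv2.INTER_CUBIC))
E
```

```text
time_s: 3.5
eef_pos: [0.4701, 0.089, 0.2192]
tool_rot: [-2.129, -2.308, -0.005]
wrist_force: [0.4, 0.8, 0.1]
grip_width: 0.0927
grasp_force: 0.0
t 3.5 p [0.4701 0.089  0.2192] yaw_y 4.63 toolz [ 0.001  0.003 -1.   ] w 0.0927 g 0.0 F [0.4 0.8 0.1]
white:0.062 units [0.46 0.33 5.24]
```

View pics/az_scene.png

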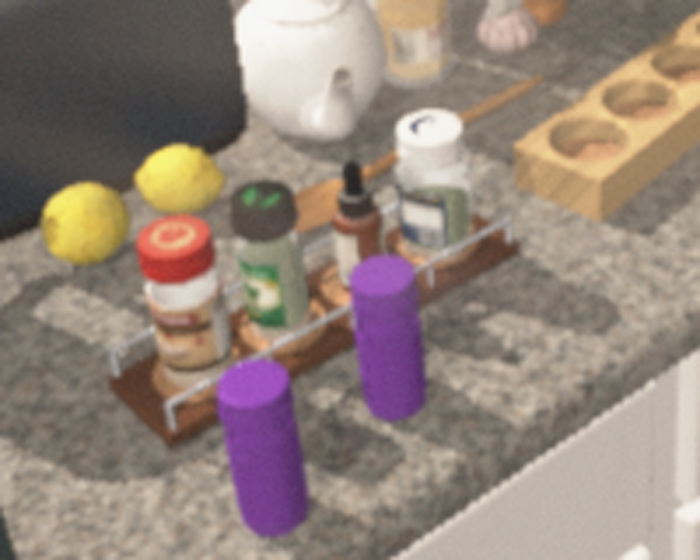

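The crop shows the jars undisturbed but no gripper over the white jar, so I'll check the whole frame.

View pics/a_scene.png

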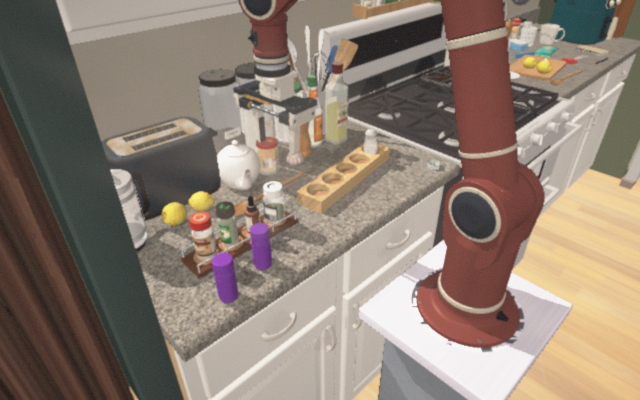

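```bash
python3 - <<'E'
from h import *
c=cams.read_camera("scene"); p=manip.sense()["eef_pos"]; print(p,proj(c,p),manip.sense()["joints"].round(2))
E
```

```text
[0.47070557 0.08307977 0.21859425] [278.80714984 145.5984919 ] [ 0.11  0.38 -0.45  1.89  0.21  0.91 -0.37]
```

The gripper is over the white jar at pixel (279,146). It was just outside the crop, so all is well.

```bash
python3 go.py white:0.056;  python3 -m handwheel '{"delta_pos":[[0.66,0.33,0],[0,0,0.8],[0,0,0],[0,0,0]],"turn":[0,0,0,0],"jaw":[1,1,1,1]}'; python3 go.py white:0.056
```

```text
t 3.65 p [0.4707 0.0831 0.2186] yaw_y 4.13 toolz [-0.    -0.001 -1.   ] w 0.0931 g 0.0 F [ 0.2 -0.3 -1.1]
white:0.056 units [0.68 0.33 5.42]
time_s: 4.05
eef_pos: [0.479, 0.103, 0.1945]
tool_rot: [-2.142, -2.298, 0.003]
wrist_force: [0.4, -0.9, 0.8]
grip_width: 0.0932
grasp_force: 0.0
t 4.05 p [0.479  0.103  0.1945] yaw_y 4.04 toolz [-0.001 -0.001 -1.   ] w 0.0932 g 0.0 F [ 0.4 -0.9  0.8]
white:0.056 units [0.04 0.01 4.62]
```

```bash
python3 -m handwheel '{"delta_pos":[[0,0,0.8],[0,0,0.8],[0,0,0.8],[0,0,0.8],[0,0,0.8],[0,0,0.6],[0,0,0],[0,0,0]],"turn":[0,0,0,0,0,0,0,0],"jaw":[1,1,1,1,1,1,1,1]}'; python3 go.py white:0.056;  python3 -m handwheel '{"delta_pos":[[0,0,0],[0,0,0],[0,0,0],[0,0,0],[0,0,0],[0,0,0],[0,0,0],[0,0,0]],"turn":[0,0,0,0,0,0,0,0],"jaw":[0.3,0.3,0.3,0.2,0.2,0.2,0.2,0.2]}'; python3 go.py
```

```text
time_s: 4.85
eef_pos: [0.4799, 0.1042, 0.0575]
tool_rot: [2.14, 2.299, 0.001]
wrist_force: [0.4, -0.3, 0.6]
grip_width: 0.0931
grasp_force: 0.0
t 4.85 p [0.4799 0.1042 0.0575] yaw_y 4.11 toolz [ 0.001 -0.    -1.   ] w 0.0931 g 0.0 F [ 0.4 -0.3  0.6]
white:0.056 units [-0.01 -0.03  0.05]
time_s: 5.65
eef_pos: [0.4793, 0.1048, 0.0568]
tool_rot: [2.139, 2.301, 0.001]
wrist_force: [0.4, -0.9, 1.5]
grip_width: 0.0504
grasp_force: 30.0
t 5.65 p [0.4793 0.1048 0.0568] yaw_y 4.19 toolz [ 0.  0. -1.] w 0.0504 g 30.0 F [ 0.4 -0.9  1.5]
```

```bash
python3 -m handwheel '{"delta_pos":[[0,0,0],[0,0,0],[0,0,-0.3],[0,0,-0.3],[0,0,0]],"turn":[0,0,0,0,0],"jaw":[0.2,0.2,0.2,0.2,0.2]}'; python3 go.py
python3 - <<'E'
from h import *
c=cams.read_camera("scene");cv2.imwrite(f"pics/b.png",cv2.resize(c["img"][80:280,180:380,::-1],None,fx=3,fy=3,interpolation=cv2.INTER_CUBIC))
E
```

```text
time_s: 6.15
eef_pos: [0.4798, 0.105, 0.076]
tool_rot: [2.138, 2.3, 0.004]
wrist_force: [0.2, 0.4, -0.5]
grip_width: 0.0499
grasp_force: 30.0
t 6.15 p [0.4798 0.105  0.076 ] yaw_y 4.18 toolz [ 0.002  0.001 -1.   ] w 0.0499 g 30.0 F [ 0.2  0.4 -0.5]
```

View pics/b.png

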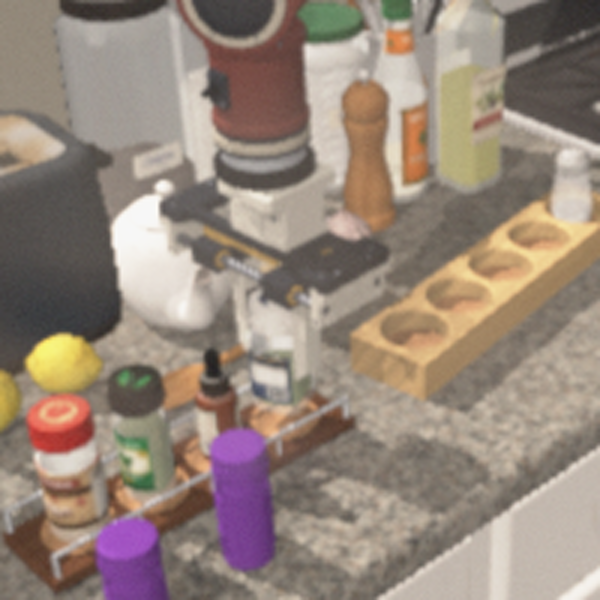

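White jar is gripped and lifted upright off its mat (image around (280,350)).

```bash
python3 -m handwheel '{"delta_pos":[[0,0,-0.8],[0,0,-0.8],[-0.7,0,-0.8],[-0.9,0,0],[-0.9,0.2,0],[-0.9,0.2,0],[-0.9,0.2,0],[-0.9,0.2,0]],"turn":[0,0,0,0,0,0,0,0],"jaw":[0.2,0.2,0.2,0.2,0.2,0.2,0.2,0.2]}';python3 -m handwheel '{"delta_pos":[[-0.9,0.2,0],[-0.9,0.2,0],[-0.9,0.2,0],[-0.9,0.2,0],[-0.7,0.2,0],[0,0,0],[0,0,0]],"turn":[0,0,0,0,0,0,0],"jaw":[0.2,0.2,0.2,0.2,0.2,0.2,0.2]}'; python3 go.py w4:.056
```

```text
time_s: 7.0
eef_pos: [0.5142, -0.0503, 0.1465]
tool_rot: [-2.139, -2.301, 0.001]
wrist_force: [0.3, 1.0, -0.5]
grip_width: 0.0501
grasp_force: 30.0
time_s: 7.7
eef_pos: [0.553, -0.175, 0.1462]
tool_rot: [-2.138, -2.299, 0.0]
wrist_force: [0.3, 0.3, -0.4]
grip_width: 0.0502
grasp_force: 30.0
t 7.7 p [ 0.553  -0.175   0.1462] yaw_y 4.15 toolz [-0.001  0.001 -1.   ] w 0.0502 g 30.0 F [ 0.3  0.3 -0.4]
w4:.056 units [-2.5  -1.47  3.  ]
```

```bash
python3 -m handwheel '{"delta_pos":[[-0.8,-0.5,0],[-0.8,-0.5,0],[-0.8,-0.47,0],[-0.1,0,0],[0,0,0],[0,0,0]],"turn":[0,0,0,0,0,0],"jaw":[0.2,0.2,0.2,0.2,0.2,0.2]}'; python3 go.py w4:.056
```

```text
time_s: 8.3
eef_pos: [0.516, -0.2508, 0.1469]
tool_rot: [-2.134, -2.304, -0.003]
wrist_force: [-0.0, -0.2, -2.1]
grip_width: 0.0501
grasp_force: 30.0
t 8.3 p [ 0.516  -0.2508  0.1469] yaw_y 4.38 toolz [ 0.001  0.002 -1.   ] w 0.0501 g 30.0 F [-0.  -0.2 -2.1]
w4:.056 units [-0.07 -0.06  3.03]
```

```bash
python3 -m handwheel '{"delta_pos":[[-0.05,-0.05,0.6],[0,0,0.6],[0,0,0.6],[0,0,0.4],[0,0,0.3],[0,0,0.25],[0,0,0.2],[0,0,0]],"turn":[0,0,0,0,0,0,0,0],"jaw":[0.2,0.2,0.2,0.2,0.2,0.2,0.2,0.2]}'; python3 go.py w4:.056
```

```text
time_s: 9.1
eef_pos: [0.5135, -0.255, 0.0576]
tool_rot: [-2.138, -2.301, 0.0]
wrist_force: [-0.9, -0.3, -0.5]
grip_width: 0.0502
grasp_force: 30.0
t 9.1 p [ 0.5135 -0.255   0.0576] yaw_y 4.19 toolz [-0.001  0.    -1.   ] w 0.0502 g 30.0 F [-0.9 -0.3 -0.5]
w4:.056 units [0.06 0.04 0.05]
```

```bash
python3 -m handwheel '{"delta_pos":[[0,0,0.06],[0,0,0]],"turn":[0,0],"jaw":[0.2,0.2]}'; python3 -m handwheel '{"delta_pos":[[0,0,0],[0,0,0],[0,0,0],[0,0,0],[0,0,-0.5],[0,0,-0.9],[0,0,-0.9],[0,0,-0.9]],"turn":[0,0,0,0,0,0,0,0],"jaw":[0.6,0.7,0.9,0.9,0.9,0.9,0.9,0.9]}';python3 go.py drop:.15
```

```text
time_s: 9.3
eef_pos: [0.514, -0.2553, 0.0566]
tool_rot: [2.139, 2.3, 0.0]
wrist_force: [-0.4, 0.8, -1.7]
grip_width: 0.0501
grasp_force: 30.0
time_s: 10.1
eef_pos: [0.5137, -0.2551, 0.1534]
tool_rot: [-2.139, -2.301, -0.0]
wrist_force: [1.2, -0.0, -0.2]
grip_width: 0.0837
grasp_force: 0.0
t 10.1 p [ 0.5137 -0.2551  0.1534] yaw_y 4.19 toolz [-0.  0. -1.] w 0.0837 g 0.0 F [ 1.2 -0.  -0.2]
drop:.15 units [14.16 -0.26  0.12]
```

```bash
python3 -m handwheel '{"delta_pos":[[0.95,0,0],[0.95,0,0],[0.95,0,0],[0.95,0,0],[0.95,0,0],[0.95,0,0],[0.95,0,0],[0.95,0,0]],"turn":[0,0,0,0,0,0,0,0],"jaw":[0.9,0.9,0.9,0.9,0.9,0.9,0.9,0.9]}';python3 -m handwheel '{"delta_pos":[[0.95,0,0],[0.95,0,0],[0.95,0,0],[0.95,0,0],[0.95,0,0],[0.95,0,0],[0.6,-0.1,0],[0,0,0]],"turn":[0,0,0,0,0,0,0,0],"jaw":[0.9,0.9,0.9,0.9,0.9,0.9,0.9,0.9]}';python3 go.py drop:.05
python3 - <<'E'
from h import *
c=cams.read_camera("scene");cv2.imwrite(f"pics/c.png",cv2.resize(c["img"][80:280,180:400,::-1],None,fx=3,fy=3,interpolation=cv2.INTER_CUBIC))
E
```

```text
time_s: 10.9
eef_pos: [0.497, -0.0267, 0.1526]
tool_rot: [2.139, 2.301, 0.0]
wrist_force: [0.1, -0.1, 0.2]
grip_width: 0.0837
grasp_force: 0.0
time_s: 11.7
eef_pos: [0.4795, 0.164, 0.1528]
tool_rot: [-2.131, -2.307, -0.003]
wrist_force: [0.4, -0.2, 0.4]
grip_width: 0.0836
grasp_force: 0.0
t 11.7 p [0.4795 0.164  0.1528] yaw_y 4.54 toolz [ 0.     0.002 -1.   ] w 0.0836 g 0.0 F [ 0.4 -0.2  0.4]
drop:.05 units [ 0.14 -0.14  3.43]
```

View pics/c.png

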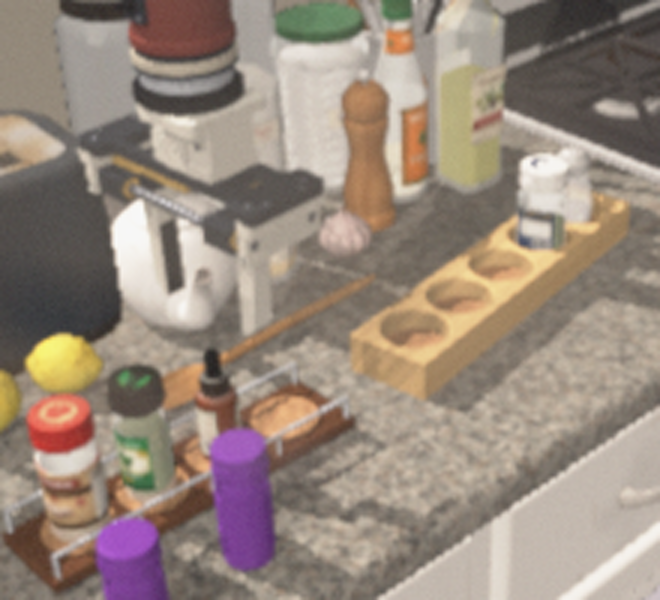

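White stands upright in well 4 beside the salt (540,200), and the dropper bulb tip is at crop (210,352).

```bash
python3 - <<'E'
from h import *
s=cams.read_camera("scene");c=cams.read_camera("top")
print(ray(s,249.7,197.0,.121),ray(s,225.5,205.3,.124),proj(s,[.4758,.1675,.121]))
print(ray(c,150+.2*506-.4,145+.2*190-.4,.04)) # dropper body low, z1 crop
E
python3 go.py drop:.05
```

```text
[0.4717929  0.17623506 0.121     ] [0.47953464 0.23645046 0.124     ] [251.71630943 194.79541261]
[0.47412238 0.16863678 0.04      ]
t 11.85 p [0.4806 0.1589 0.1523] yaw_y 4.1 toolz [-0.    -0.001 -1.   ] w 0.0837 g 0.0 F [-0.3  0.5  0.4]
drop:.05 units [ 0.32 -0.16  3.41]
```

```bash
python3 -m handwheel '{"delta_pos":[[0.38,-0.16,0],[0,0,0.3],[0,0,0.6],[0,0,0.7],[0,0,0.7],[0,0,0.7],[0,0,0.4],[0,0,0]],"turn":[0,0,0,0,0,0,0,0],"jaw":[0.9,0.9,0.9,0.9,0.9,0.9,0.9,0.9]}';python3 go.py drop:.05; python3 -m handwheel '{"delta_pos":[[0,0,0],[0,0,0],[0,0,0],[0,0,0],[0,0,0],[0,0,0],[0,0,0],[0,0,0]],"turn":[0,0,0,0,0,0,0,0],"jaw":[0.5,0.3,0.2,0.1,0.1,0.1,0.1,0.1]}'; python3 go.py
```

```text
time_s: 12.65
eef_pos: [0.4736, 0.1707, 0.0487]
tool_rot: [-2.138, -2.3, 0.006]
wrist_force: [0.4, 0.6, 0.8]
grip_width: 0.0834
grasp_force: 0.0
t 12.65 p [0.4736 0.1707 0.0487] yaw_y 4.18 toolz [-0.004 -0.002 -1.   ] w 0.0834 g 0.0 F [0.4 0.6 0.8]
drop:.05 units [-0.09  0.04 -0.04]
time_s: 13.45
eef_pos: [0.4752, 0.1716, 0.0506]
tool_rot: [2.139, 2.301, 0.001]
wrist_force: [1.2, -0.3, 1.4]
grip_width: 0.0324
grasp_force: 29.7
t 13.45 p [0.4752 0.1716 0.0506] yaw_y 4.18 toolz [ 0.001  0.    -1.   ] w 0.0324 g 29.7 F [ 1.2 -0.3  1.4]
```

```bash
python3 -m handwheel '{"delta_pos":[[0,0,-0.3],[0,0,-0.7],[0,0,-0.8],[-0.5,0,-0.8],[-0.9,0,0],[-0.95,0,0],[-0.95,0,0],[-0.95,0,0]],"turn":[0,0,0,0,0,0,0,0],"jaw":[0.1,0.1,0.1,0.1,0.1,0.1,0.1,0.1]}';python3 -m handwheel '{"delta_pos":[[-0.95,0,0],[-0.95,0,0],[-0.95,0,0],[-0.95,0,0],[-0.95,0,0],[-0.9,0,0],[-0.7,0,0],[0,0,0]],"turn":[0,0,0,0,0,0,0,0],"jaw":[0.1,0.1,0.1,0.1,0.1,0.1,0.1,0.1]}'; python3 go.py w3:.05
```

```text
time_s: 14.25
eef_pos: [0.4836, 0.0432, 0.1289]
tool_rot: [-2.138, -2.301, 0.001]
wrist_force: [0.1, -0.4, -1.0]
grip_width: 0.0325
grasp_force: 29.7
time_s: 15.05
eef_pos: [0.4973, -0.1497, 0.1283]
tool_rot: [2.146, 2.294, -0.003]
wrist_force: [-0.7, 0.4, -1.2]
grip_width: 0.0324
grasp_force: 29.7
t 15.05 p [ 0.4973 -0.1497  0.1283] yaw_y 3.81 toolz [-0.001 -0.002 -1.   ] w 0.0324 g 29.7 F [-0.7  0.4 -1.2]
w3:.05 units [-1.15  0.1   2.61]
```

```bash
python3 -m handwheel '{"delta_pos":[[-0.5,0.1,0],[-0.45,0,0],[0,0,0],[0,0,0]],"turn":[0,0,0,0],"jaw":[0.1,0.1,0.1,0.1]}'; python3 go.py w3:.05
python3 - <<'E'
from h import *
c=cams.read_camera("scene");cv2.imwrite(f"pics/d.png",cv2.resize(c["img"][80:280,200:400,::-1],None,fx=3,fy=3,interpolation=cv2.INTER_CUBIC))
E
```

```text
time_s: 15.45
eef_pos: [0.5029, -0.1736, 0.1283]
tool_rot: [-2.138, -2.301, -0.0]
wrist_force: [-0.3, -0.6, -0.3]
grip_width: 0.0324
grasp_force: 29.7
t 15.45 p [ 0.5029 -0.1736  0.1283] yaw_y 4.18 toolz [-0.     0.001 -1.   ] w 0.0324 g 29.7 F [-0.3 -0.6 -0.3]
w3:.05 units [-0.35 -0.04  2.61]
```

View pics/d.png

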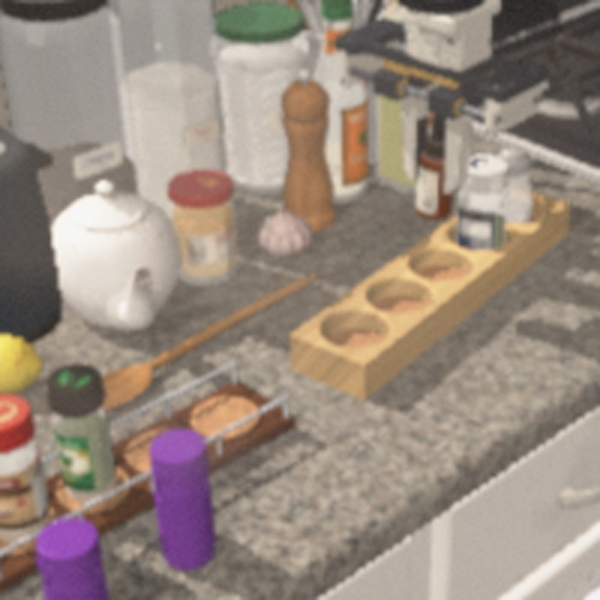

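The dropper bottle hangs upright in the gripper at (433,180) and White still stands in its well.

```bash
python3 -m handwheel '{"delta_pos":[[-0.35,0,0.3],[0,0,0.5],[0,0,0.5],[0,0,0.5],[0,0,0.4],[0,0,0.3],[0,0,0.1],[0,0,0]],"turn":[0,0,0,0,0,0,0,0],"jaw":[0.1,0.1,0.1,0.1,0.1,0.1,0.1,0.1]}'; python3 go.py w3:.0496; python3 -m handwheel '{"delta_pos":[[0,0,0.03],[0,0,0]],"turn":[0,0],"jaw":[0.1,0.1]}'; python3 go.py w3:.0496
```

```text
time_s: 16.3
eef_pos: [0.5039, -0.1843, 0.0503]
tool_rot: [-2.138, -2.301, 0.0]
wrist_force: [-0.5, -0.3, -0.5]
grip_width: 0.0325
grasp_force: 29.7
t 16.3 p [ 0.5039 -0.1843  0.0503] yaw_y 4.2 toolz [-0.  0. -1.] w 0.0325 g 29.7 F [-0.5 -0.3 -0.5]
w3:.0496 units [ 0.01 -0.04  0.02]
time_s: 16.5
eef_pos: [0.5042, -0.1844, 0.0498]
tool_rot: [2.138, 2.301, 0.001]
wrist_force: [0.2, 0.7, -0.3]
grip_width: 0.032
grasp_force: 29.7
t 16.5 p [ 0.5042 -0.1844  0.0498] yaw_y 4.19 toolz [ 0.001 -0.    -1.   ] w 0.032 g 29.7 F [ 0.2  0.7 -0.3]
w3:.0496 units [ 0.02 -0.06  0.01]
```

Release, rise, and travel to the black jar (about 14.1 units).

```bash
python3 -m handwheel '{"delta_pos":[[0,0,0],[0,0,0],[0,0,0],[0,0,0],[0,0,-0.5],[0,0,-0.9],[0,0,-1],[0,0,-1]],"turn":[0,0,0,0,0,0,0,0],"jaw":[0.4,0.6,0.8,0.9,0.9,0.9,0.9,0.9]}';python3 -m handwheel '{"delta_pos":[[0.95,0,0],[0.95,0,0],[0.95,0,0],[0.95,0,0],[0.95,0,0],[0.95,0,0],[0.95,0,0],[0.95,0,0]],"turn":[0,0,0,0,0,0,0,0],"jaw":[0.9,0.9,0.9,0.9,0.9,0.9,0.9,0.9]}';python3 -m handwheel '{"delta_pos":[[0.95,0,0],[0.95,0,0],[0.95,0,0],[0.95,0,0],[0.95,0,0],[0.7,0,0],[0,0,0],[0,0,0]],"turn":[0,0,0,0,0,0,0,0],"jaw":[0.9,0.9,0.9,0.9,0.9,0.9,0.9,0.9]}';python3 go.py black:.056
```

```text
time_s: 17.3
eef_pos: [0.5035, -0.1842, 0.1524]
tool_rot: [-2.138, -2.301, 0.0]
wrist_force: [0.9, -0.1, -0.4]
grip_width: 0.083
grasp_force: 0.0
time_s: 18.1
eef_pos: [0.4869, 0.0442, 0.1516]
tool_rot: [2.139, 2.301, 0.0]
wrist_force: [-0.1, 0.9, 0.6]
grip_width: 0.0837
grasp_force: 0.0
time_s: 18.9
eef_pos: [0.4751, 0.2055, 0.1513]
tool_rot: [2.138, 2.301, -0.002]
wrist_force: [-0.3, -0.5, -1.2]
grip_width: 0.0839
grasp_force: 0.0
t 18.9 p [0.4751 0.2055 0.1513] yaw_y 4.21 toolz [-0.    -0.001 -1.   ] w 0.0839 g 0.0 F [-0.3 -0.5 -1.2]
black:.056 units [1.04 0.21 3.18]
```

```bash
python3 -m handwheel '{"delta_pos":[[0.5,0.1,0],[0.52,0.1,0],[0,0,0],[0,0,0]],"turn":[0,0,0,0],"jaw":[0.8,0.8,0.8,0.8]}';python3 go.py black:.056; python3 -m handwheel '{"delta_pos":[[0,0,0.4],[0,0,0.6],[0,0,0.7],[0,0,0.7],[0,0,0.5],[0,0,0.2],[0,0,0],[0,0,0]],"turn":[0,0,0,0,0,0,0,0],"jaw":[0.8,0.8,0.8,0.8,0.8,0.8,0.8,0.8]}';python3 go.py black:.056; 
```

```text
time_s: 19.3
eef_pos: [0.4789, 0.2375, 0.1514]
tool_rot: [-2.138, -2.302, 0.0]
wrist_force: [-1.0, -0.6, 0.8]
grip_width: 0.0744
grasp_force: 0.0
t 19.3 p [0.4789 0.2375 0.1514] yaw_y 4.24 toolz [-0. -0. -1.] w 0.0744 g 0.0 F [-1.  -0.6  0.8]
black:.056 units [-0.02  0.    3.18]
time_s: 20.1
eef_pos: [0.4793, 0.2371, 0.0588]
tool_rot: [2.139, 2.301, 0.001]
wrist_force: [0.1, -0.6, 0.9]
grip_width: 0.0743
grasp_force: 0.0
t 20.1 p [0.4793 0.2371 0.0588] yaw_y 4.17 toolz [ 0.001  0.    -1.   ] w 0.0743 g 0.0 F [ 0.1 -0.6  0.9]
black:.056 units [-0.   -0.01  0.09]
```

```bash
python3 -m handwheel '{"delta_pos":[[0,0,0],[0,0,0],[0,0,0],[0,0,0],[0,0,0],[0,0,0],[0,0,0],[0,0,0]],"turn":[0,0,0,0,0,0,0,0],"jaw":[0.5,0.4,0.3,0.2,0.2,0.2,0.2,0.2]}'; python3 go.py
```

```text
time_s: 20.9
eef_pos: [0.4802, 0.2375, 0.059]
tool_rot: [2.139, 2.3, 0.004]
wrist_force: [2.2, 0.4, 3.7]
grip_width: 0.0399
grasp_force: 30.0
t 20.9 p [0.4802 0.2375 0.059 ] yaw_y 4.17 toolz [ 0.002  0.001 -1.   ] w 0.0399 g 30.0 F [2.2 0.4 3.7]
```

```bash
python3 -m handwheel '{"delta_pos":[[0,0,-0.3],[0,0,-0.7],[0,0,-0.8],[-0.5,0,-0.8],[-0.9,0,0],[-0.95,0,0],[-0.95,0,0],[-0.95,0,0]],"turn":[0,0,0,0,0,0,0,0],"jaw":[0.2,0.2,0.2,0.2,0.2,0.2,0.2,0.2]}';python3 -m handwheel '{"delta_pos":[[-0.95,0,0],[-0.95,0,0],[-0.95,0,0],[-0.95,0,0],[-0.95,0,0],[-0.9,0,0],[-0.7,0,0],[0,0,0]],"turn":[0,0,0,0,0,0,0,0],"jaw":[0.2,0.2,0.2,0.2,0.2,0.2,0.2,0.2]}'; python3 -m handwheel '{"delta_pos":[[0,0,0],[0,0,0]],"turn":[0,0],"jaw":[0.2,0.2]}';python3 go.py w2:.058
```

```text
time_s: 21.7
eef_pos: [0.4863, 0.1086, 0.1362]
tool_rot: [-2.137, -2.3, 0.005]
wrist_force: [0.3, -1.0, -1.5]
grip_width: 0.0403
grasp_force: 30.0
time_s: 22.5
eef_pos: [0.5003, -0.0838, 0.1357]
tool_rot: [-2.145, -2.293, 0.006]
wrist_force: [0.1, -0.2, -1.3]
grip_width: 0.0397
grasp_force: 30.0
time_s: 22.7
eef_pos: [0.5015, -0.078, 0.1364]
tool_rot: [-2.135, -2.303, -0.0]
wrist_force: [-1.0, 0.0, -1.3]
grip_width: 0.0399
grasp_force: 30.0
t 22.7 p [ 0.5015 -0.078   0.1364] yaw_y 4.34 toolz [-0.001  0.001 -1.   ] w 0.0399 g 30.0 F [-1.   0.  -1.3]
w2:.058 units [-1.21 -0.44  2.61]
```

```bash
python3 -m handwheel '{"delta_pos":[[-0.6,-0.2,0],[-0.6,-0.25,0],[0,0,0],[0,0,0]],"turn":[0,0,0,0],"jaw":[0.2,0.2,0.2,0.2]}'; python3 go.py w2:.058; python3 -m handwheel '{"delta_pos":[[0,0,0.4],[0,0,0.5],[0,0,0.5],[0,0,0.5],[0,0,0.4],[0,0,0.2],[0,0,0],[0,0,0]],"turn":[0,0,0,0,0,0,0,0],"jaw":[0.2,0.2,0.2,0.2,0.2,0.2,0.2,0.2]}'; python3 go.py w2:.058
```

```text
time_s: 23.1
eef_pos: [0.4915, -0.1153, 0.1366]
tool_rot: [-2.137, -2.302, -0.002]
wrist_force: [0.6, -0.6, -0.7]
grip_width: 0.04
grasp_force: 30.0
t 23.1 p [ 0.4915 -0.1153  0.1366] yaw_y 4.26 toolz [ 0.     0.001 -1.   ] w 0.04 g 30.0 F [ 0.6 -0.6 -0.7]
w2:.058 units [ 0.01 -0.02  2.62]
time_s: 23.9
eef_pos: [0.4918, -0.1166, 0.0617]
tool_rot: [2.138, 2.301, 0.001]
wrist_force: [0.9, -0.4, -0.7]
grip_width: 0.04
grasp_force: 30.0
t 23.9 p [ 0.4918 -0.1166  0.0617] yaw_y 4.21 toolz [ 0.001  0.    -1.   ] w 0.04 g 30.0 F [ 0.9 -0.4 -0.7]
w2:.058 units [ 0.06 -0.02  0.12]
```

Lower the rest, release, rise and travel to the red jar.

```bash
python3 -m handwheel '{"delta_pos":[[0,0,0.06],[0,0,0.06],[0,0,0]],"turn":[0,0,0],"jaw":[0.2,0.2,0.2]}'; python3 go.py w2:.058; python3 -m handwheel '{"delta_pos":[[0,0,0],[0,0,0],[0,0,0],[0,0,0],[0,0,-0.5],[0,0,-0.9],[0,0,-1],[0,0,-1]],"turn":[0,0,0,0,0,0,0,0],"jaw":[0.5,0.7,0.8,0.9,0.9,0.9,0.9,0.9]}';python3 -m handwheel '{"delta_pos":[[0.95,0,0],[0.95,0,0],[0.95,0,0],[0.95,0,0],[0.95,0,0],[0.95,0,0],[0.95,0,0],[0.95,0,0]],"turn":[0,0,0,0,0,0,0,0],"jaw":[0.9,0.9,0.9,0.9,0.9,0.9,0.9,0.9]}';python3 -m handwheel '{"delta_pos":[[0.95,0,0],[0.95,0,0],[0.95,0,0],[0.95,0,0],[0.95,0,0],[0.7,0.3,0],[0,0.3,0],[0,0,0]],"turn":[0,0,0,0,0,0,0,0],"jaw":[0.9,0.9,0.9,0.9,0.9,0.9,0.9,0.9]}';python3 go.py red:.056
```

```text
time_s: 24.2
eef_pos: [0.4915, -0.117, 0.058]
tool_rot: [2.139, 2.301, 0.001]
wrist_force: [-0.4, -1.1, -2.1]
grip_width: 0.0399
grasp_force: 30.0
t 24.2 p [ 0.4915 -0.117   0.058 ] yaw_y 4.17 toolz [ 0.001 -0.    -1.   ] w 0.0399 g 30.0 F [-0.4 -1.1 -2.1]
w2:.058 units [ 0.07 -0.01  0.  ]
time_s: 25.0
eef_pos: [0.491, -0.1169, 0.1608]
tool_rot: [-2.138, -2.301, 0.0]
wrist_force: [0.9, -0.3, -0.3]
grip_width: 0.0837
grasp_force: 0.0
time_s: 25.8
eef_pos: [0.4745, 0.1116, 0.16]
tool_rot: [2.139, 2.301, 0.0]
wrist_force: [0.1, 0.2, -0.4]
grip_width: 0.0834
grasp_force: 0.0
time_s: 26.6
eef_pos: [0.482, 0.2739, 0.1596]
tool_rot: [2.14, 2.299, -0.0]
wrist_force: [-0.7, -0.0, 0.4]
grip_width: 0.0836
grasp_force: 0.0
t 26.6 p [0.482  0.2739 0.1596] yaw_y 4.11 toolz [ 0.001 -0.001 -1.   ] w 0.0836 g 0.0 F [-0.7 -0.   0.4]
red:.056 units [0.83 0.12 3.45]
```

```bash
python3 -m handwheel '{"delta_pos":[[0.4,0.1,0],[0.43,0,0],[0,0,0],[0,0,0]],"turn":[0,0,0,0],"jaw":[0.85,0.85,0.85,0.85]}';python3 go.py red:.056; python3 -m handwheel '{"delta_pos":[[0,0,0.5],[0,0,0.7],[0,0,0.7],[0,0,0.7],[0,0,0.5],[0,0,0.3],[0,0,0],[0,0,0]],"turn":[0,0,0,0,0,0,0,0],"jaw":[0.85,0.85,0.85,0.85,0.85,0.85,0.85,0.85]}';python3 go.py red:.056; 
```

```text
time_s: 27.0
eef_pos: [0.4815, 0.3001, 0.1599]
tool_rot: [-2.138, -2.302, 0.0]
wrist_force: [-0.7, -0.2, -1.0]
grip_width: 0.0792
grasp_force: 0.0
t 27.0 p [0.4815 0.3001 0.1599] yaw_y 4.25 toolz [-0. -0. -1.] w 0.0792 g 0.0 F [-0.7 -0.2 -1. ]
red:.056 units [-0.04  0.08  3.46]
time_s: 27.8
eef_pos: [0.4823, 0.3, 0.0584]
tool_rot: [2.139, 2.301, 0.001]
wrist_force: [0.5, -0.2, 0.5]
grip_width: 0.0793
grasp_force: 0.0
t 27.8 p [0.4823 0.3    0.0584] yaw_y 4.17 toolz [ 0.001  0.    -1.   ] w 0.0793 g 0.0 F [ 0.5 -0.2  0.5]
red:.056 units [-0.04  0.05  0.08]
```

```bash
python3 -m handwheel '{"delta_pos":[[0,0,0],[0,0,0],[0,0,0],[0,0,0],[0,0,0],[0,0,0],[0,0,0],[0,0,0]],"turn":[0,0,0,0,0,0,0,0],"jaw":[0.5,0.4,0.3,0.2,0.2,0.2,0.2,0.2]}'; python3 go.py
```

```text
time_s: 28.6
eef_pos: [0.4827, 0.3001, 0.0583]
tool_rot: [2.139, 2.3, 0.003]
wrist_force: [1.1, 0.2, 2.4]
grip_width: 0.0444
grasp_force: 30.0
t 28.6 p [0.4827 0.3001 0.0583] yaw_y 4.17 toolz [ 0.002  0.001 -1.   ] w 0.0444 g 30.0 F [1.1 0.2 2.4]
```

Place at tcp z ≈ 0.0575.

```bash
python3 -m handwheel '{"delta_pos":[[0,0,-0.3],[0,0,-0.7],[0,0,-0.8],[-0.5,0,-0.8],[-0.9,0,0],[-0.95,0,0],[-0.95,0,0],[-0.95,0,0]],"turn":[0,0,0,0,0,0,0,0],"jaw":[0.2,0.2,0.2,0.2,0.2,0.2,0.2,0.2]}';python3 -m handwheel '{"delta_pos":[[-0.95,0,0],[-0.95,0,0],[-0.95,0,0],[-0.95,0,0],[-0.95,-0.2,0],[-0.9,-0.2,0],[-0.7,-0.2,0],[0,0,0]],"turn":[0,0,0,0,0,0,0,0],"jaw":[0.2,0.2,0.2,0.2,0.2,0.2,0.2,0.2]}'; python3 -m handwheel '{"delta_pos":[[0,0,0],[0,0,0]],"turn":[0,0],"jaw":[0.2,0.2]}';python3 go.py w1:.0575
python3 - <<'E'
from h import *
c=cams.read_camera("scene");cv2.imwrite(f"pics/e.png",cv2.resize(c["img"][80:280,200:400,::-1],None,fx=3,fy=3,interpolation=cv2.INTER_CUBIC))
E
```

```text
time_s: 29.4
eef_pos: [0.49, 0.1714, 0.1358]
tool_rot: [-2.137, -2.301, 0.003]
wrist_force: [-0.4, 0.3, -1.8]
grip_width: 0.044
grasp_force: 30.0
time_s: 30.2
eef_pos: [0.4851, -0.0225, 0.1354]
tool_rot: [-2.145, -2.294, 0.007]
wrist_force: [0.4, 0.2, -1.7]
grip_width: 0.0444
grasp_force: 30.0
time_s: 30.4
eef_pos: [0.4871, -0.0169, 0.1361]
tool_rot: [-2.136, -2.303, -0.002]
wrist_force: [-0.1, 0.9, -1.7]
grip_width: 0.044
grasp_force: 30.0
t 30.4 p [ 0.4871 -0.0169  0.1361] yaw_y 4.32 toolz [ 0.     0.001 -1.   ] w 0.044 g 30.0 F [-0.1  0.9 -1.7]
w1:.0575 units [-0.95 -0.31  2.62]
```

View pics/e.png

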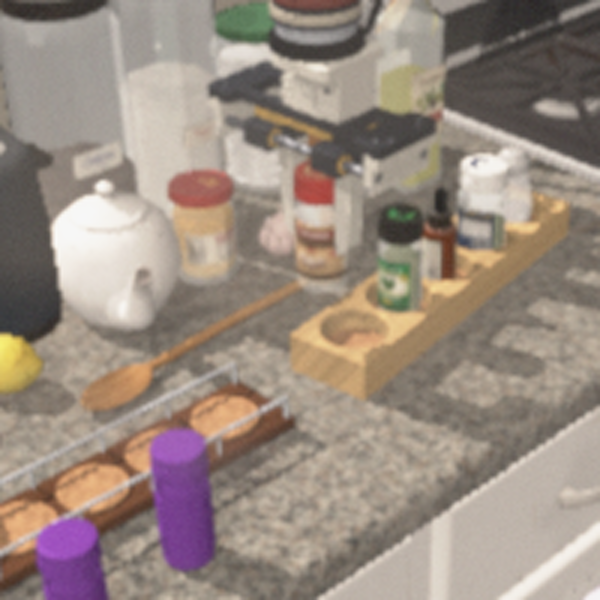

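The red jar is held upright at (320,230). Black (400,260), dropper (440,240) and white (482,200) stand in their wells, and well 1 at (355,333) is free.

```bash
python3 -m handwheel '{"delta_pos":[[-0.5,-0.15,0],[-0.45,-0.15,0],[0,0,0],[0,0,0]],"turn":[0,0,0,0],"jaw":[0.2,0.2,0.2,0.2]}'; python3 go.py w1:.0575; python3 -m handwheel '{"delta_pos":[[0,0,0.4],[0,0,0.5],[0,0,0.5],[0,0,0.5],[0,0,0.4],[0,0,0.2],[0,0,0],[0,0,0]],"turn":[0,0,0,0,0,0,0,0],"jaw":[0.2,0.2,0.2,0.2,0.2,0.2,0.2,0.2]}'; python3 go.py w1:.0575
```

```text
time_s: 30.85
eef_pos: [0.4805, -0.0464, 0.136]
tool_rot: [-2.137, -2.302, -0.002]
wrist_force: [-0.7, 0.6, -1.5]
grip_width: 0.0439
grasp_force: 30.0
t 30.85 p [ 0.4805 -0.0464  0.136 ] yaw_y 4.25 toolz [ 0.     0.001 -1.   ] w 0.0439 g 30.0 F [-0.7  0.6 -1.5]
w1:.0575 units [ 0.01 -0.02  2.62]
time_s: 31.65
eef_pos: [0.4806, -0.0474, 0.061]
tool_rot: [2.138, 2.301, 0.001]
wrist_force: [-0.6, -0.9, -1.4]
grip_width: 0.0443
grasp_force: 30.0
t 31.65 p [ 0.4806 -0.0474  0.061 ] yaw_y 4.21 toolz [ 0.001  0.    -1.   ] w 0.0443 g 30.0 F [-0.6 -0.9 -1.4]
w1:.0575 units [ 0.05 -0.02  0.12]
```

```bash
python3 -m handwheel '{"delta_pos":[[0,0,0.06],[0,0,0.06],[0,0,0]],"turn":[0,0,0],"jaw":[0.2,0.2,0.2]}'; python3 -m handwheel '{"delta_pos":[[0,0,0],[0,0,0],[0,0,0],[0,0,0],[0,0,-0.5],[0,0,-0.9],[0,0,-1],[0,0,-1]],"turn":[0,0,0,0,0,0,0,0],"jaw":[0.5,0.7,0.8,0.9,0.9,0.9,0.9,0.9]}';python3 -m handwheel '{"delta_pos":[[0.5,0,-0.5],[0.9,0,0],[0.9,0,0],[0.9,0,0],[0.9,0,0],[0,0,0],[0,0,0]],"turn":[0,0,0,0,0,0,0],"jaw":[0.9,0.9,0.9,0.9,0.9,0.9,0.9]}'
python3 - <<'E'
from h import *
c=cams.read_camera("scene")["img"];d=cams.read_camera("top")["img"]
z=lambda a:cv2.resize(a[:,:,::-1],(600,300),interpolation=cv2.INTER_CUBIC)
cv2.imwrite("pics/f.png",np.vstack([z(c[110:220,240:460]),z(d[130:220,310:490])]))
E
python3 go.py
```

```text
time_s: 31.95
eef_pos: [0.4803, -0.0478, 0.0574]
tool_rot: [2.139, 2.301, 0.0]
wrist_force: [-0.3, -0.3, -1.5]
grip_width: 0.0445
grasp_force: 30.0
time_s: 32.75
eef_pos: [0.4799, -0.0476, 0.1603]
tool_rot: [-2.138, -2.301, 0.0]
wrist_force: [-0.1, -0.5, -1.3]
grip_width: 0.0839
grasp_force: 0.0
time_s: 33.45
eef_pos: [0.4711, 0.075, 0.1742]
tool_rot: [2.137, 2.302, -0.001]
wrist_force: [0.4, -0.4, 0.4]
grip_width: 0.0838
grasp_force: 0.0
t 33.55 p [0.4713 0.0735 0.1741] yaw_y 4.07 toolz [-0.    -0.001 -1.   ] w 0.0838 g 0.0 F [ 0.7  0.1 -0.4]
```

View pics/f.png

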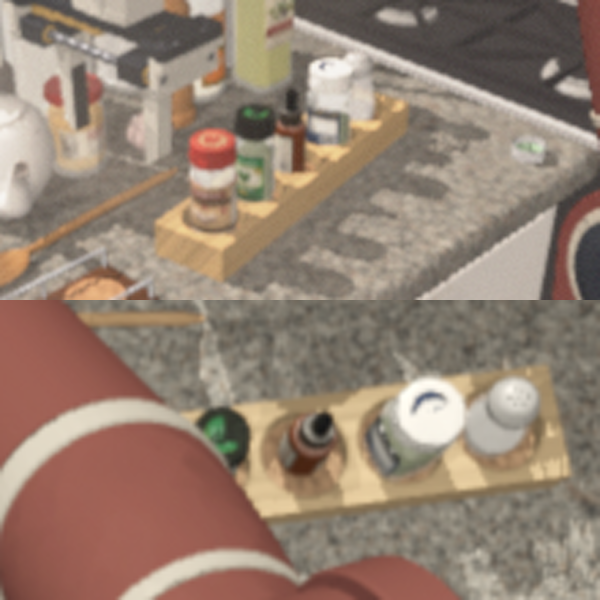

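All five stand upright in order: red, black, dropper, white, salt. White looks close to the salt, so I'll check that it is fully seated.

```bash
python3 - <<'E'
from h import *
s=cams.read_camera("scene");c=cams.read_camera("top")
for z in(.116,.136): print(z,ray(s,240+330/2.727,110+67/2.727,z).round(4),ray(c,310+430/3.333,130+108/3.333,z).round(4))
print("drop",ray(s,240+291/2.727,110+96/2.727,.12).round(4),ray(c,310+320/3.333,130+126/3.333,.12).round(4))
print("red",ray(s,240+213/2.727,110+141/2.727,.124).round(4),"black",ray(s,240+256/2.727,110+115/2.727,.123).round(4))
E
```

```text
0.116 [ 0.5098 -0.2511  0.116 ] [ 0.5149 -0.2551  0.116 ]
0.136 [ 0.4836 -0.2199  0.136 ] [ 0.509 -0.25   0.136]
drop [ 0.489  -0.1677  0.12  ] [ 0.4992 -0.1816  0.12  ]
red [ 0.474  -0.0435  0.124 ] black [ 0.4822 -0.11    0.123 ]
```

```bash
python3 -c "
from h import *
print(workorder.finish_job())"
```

```text
the job is handed in; nothing more can be done
None
```

I moved all four into the pale rack in their original order (red, black, dropper, white), each upright in its own well, with the salt left in the rightmost one; I handed the job in at about 34 s and got no verdict back.

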